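# Fetch the seaming chuck from behind the sample cans

### The arm

A 6-joint arm with a two-finger parallel gripper is mounted at the origin on a cart in front of the work surface, level with it; the furniture and walls round the work are solid. World frame = base frame: x ahead of the robot, y to its left, z up, the work surface at z = 0. Lengths are in m, angles in rad, forces in N, time in s.
With the tool pointing down it reaches from about 0.3 to 0.875 m from the base axis. Payload 6.4 kg.
Tool frame: the origin (TCP) lies between the finger pads; the fingertips stand 8 mm ahead of it and the grasp point (between the pads) lies 11 mm behind it (ctrl.finger_overhang is the distance from the TCP to the fingertips, in m); z points along the fingers, y is the line along which they close (so a half turn about z gives the same grasp; the last joint's range is limited). The gripper opens to 85 mm and grips with 20 to 120 N. Pads are 22 mm wide; open, the fingers measure 114 mm over their backs; the gripper's body (76 mm by 85 mm) begins 54 mm behind the grasp point. The pads swing forward as they close: fully open they stand 13 mm farther back than shut.
Start: joints at [-1.446, 0.181, 1.607, -0, 1.354, -0.206], TCP at [0.187, -0.544, 0.239] pointing down, gripper open.
Joint ranges: [-2.99, 2.99], [-0.89, 2.07], [0.3, 2.58], [-1.14, 4.28], [0, 2.63], [-3.12, 3.12]. Speed limits (rad/s): [2.57, 2.57, 3.01, 3.14, 3.14, 3.14].

### API

Orientations are given as a unit quaternion [w, x, y, z].
In Python, from bench import ctrl, camera gives the robot as it stands.
- The arm moves only by the shell command python3 -m pendant 'ROWS' [OPENING]. ROWS is JSON, a list of rows, each a list of 6 numbers: the shift along the world's x, y, z normalised to -1 to 1, where 1 is 200 mm, then the turn, a rotation vector about the world's x, y, z normalised to -1 to 1, where 1 is pi/2 rad. In form: [[dx, dy, dz, rx, ry, rz], ...]. A call has exactly 10 rows; each row shifts and turns the commanded pose from where the row before left it; what a row does not reach is not made up. A row lasts 1/8 s, in which the tool goes at most 62.5 mm and 10.7 degrees, less where a joint would pass 70% of its speed; a pose out of reach is approached as far as the arm can. A call with a number of a shift or a turn outside -1 to 1 is refused whole. A call with a gripper value outside its range is refused whole. OPENING is the opening, from -1 (shut) to 1 (fully open), set as the call begins (- or left out, the last holds). The fingers move at their own pace and stop on an object; the grip force is fixed at half the most. Time passes only in rows, so rows that do not move let the fingers close, or fill a call up. It gives the time, the measured TCP pose, the force, the opening and the grip force at its end, in the units of the state.
- ctrl.get_obs(): the state, without advancing time (a new reading comes with each control period).
- camera(name): name is "side" or "top" or "wrist"; returns a dict with "color" (480x640x3 uint8, blue, green, red), "fx", "fy", "cx", "cy" (pixels), "xyz" and "rotation" of the camera in the world; the wrist camera has in their place "hand_eye" (4x4, takes a point from camera to tool coordinates, whose origin is the TCP and whose axes are the flange's). Camera axes: x right, y down, z forward; pixel columns grow to the right and rows downward; lengths in m; the calibration is good to about 2 mm. A picture is of the moment at which its call begins: read the wrist's pose just before it. There is no depth.
- ctrl.hand_in(): hands the job in; it is judged then, once.
The state is a dict: "time_s": time; "q": joint angles; "dq": joint speeds; "joint_efforts": joint torques, N m; "eef_pos": TCP position; "eef_rot": TCP orientation; "wrist_force": force on the tool from outside, world axes, zero at the start; "torque": the same for the moment, N m; "opening": opening from 0.0 (shut) to 1.0 (fully open); "grasp_force": force on a finger pad.
Only numpy, scipy, OpenCV 4.12 (cv2) and the standard library are available. Lean on these libraries where they do the work, as an engineer would, in place of code of your own. Each camera call takes 0.05 s, during which the arm holds its last target. There are 200 camera calls.

### The job

The bronze seaming chuck stands at the back of the metal sample stand, shut in by three stubby drinks cans. Clear all three cans onto the black side mat first, so that they stand there together, then set the chuck upright in the empty red-rimmed pocket of the blue change-part board, and at last put every can back upright in the middle of the very seat it came from. Knock nothing over and leave the two seaming rolls on the board as they are.

Things in the scene. Friction and masses are not known exactly. Their poses are not given: they have to be found in the camera images.
- orange_can: stubby drinks can, orange, round, 66 mm diameter from 6 to 83 mm height (narrower at the foot and top), 95 mm tall, 0.15 to 0.35 kg; origin at the centre of its underside, z up. Starts on one of the three can seats of the stand; which one varies
- green_can: stubby drinks can, green, round, 66 mm diameter from 6 to 83 mm height (narrower at the foot and top), 95 mm tall, 0.2 to 0.45 kg; origin at the centre of its underside, z up. Starts on one of the three can seats of the stand; which one varies
- plain_can: stubby drinks can, plain bare metal, round, 66 mm diameter from 6 to 83 mm height (narrower at the foot and top), 95 mm tall, 0.15 to 0.4 kg; origin at the centre of its underside, z up. Starts on one of the three can seats of the stand; which one varies
- bronze_chuck: bronze spool-shaped seaming chuck, 56 mm tall: foot flange 55 mm diameter up to 15 mm height, straight body 40 mm diameter from there to the top; 0.15 to 0.3 kg; origin at the centre of its underside, z up. It stands on the rear seat of the stand with the three cans about 14 mm from its flange, in the way of open fingers
- sample_stand: fixed bright, nearly white metal plate, 156 (x) by 214 (y) mm, top 8 mm above the table, four round dark flat seats, rear lip 16 mm high; origin at the centre of its underside, x away from the robot (turned up to 0.15 rad), z up. Seat centres (x, y) mm: chuck (42, 0); cans (-33, 0), (9, 67.5), (9, -67.5), each starts centred. Cans are 13 mm apart: grip their top 25 mm or so, above the chuck, closing along the line from chuck to can
- side_mat: fixed black ribbed rubber mat with a yellow border, 180 by 180 mm, top 3 mm above the worktable; origin at the centre of its underside, x away from the robot (turned up to 0.12 rad), z up. Empty at the start; room for three cans, for instance at (-55, -55), (-55, 55), (50, 0) mm
- kit_board: fixed blue board, 140 by 176 mm, with one empty red-rimmed round pocket for the chuck and two smaller white-rimmed pockets holding the rolls; origin under the centre of the red pocket, at the worktable; x away from the robot (turned up to 0.15 rad), z up; the board spans x -50 to 90 mm, y -88 to 88 mm. Pocket floor 6 mm above the worktable, inside diameter 72 mm, rim 6 mm high and 6 mm wide
- roll_a: grey steel seaming roll, 49 mm diameter, 34 mm tall, standing in the left white-rimmed pocket of the board, at (55, 53) mm from its origin; origin at the centre of its underside
- roll_b: grey steel seaming roll, 49 mm diameter, 34 mm tall, standing in the right white-rimmed pocket of the board, at (55, -53) mm from its origin; origin at the centre of its underside

How it is judged:
By the outcome, as a careful person would: the job done as asked, in the order asked, and still so for the second after the job is handed in, with the robot touching nothing.
It also fails if it takes over 131 s, if anything falls off the work surface, if the arm or the gripper's body presses on something with over 40 N, if the wrist force passes 120 N, or if a joint passes its speed limit or range.

## Working session

There is one attempt and no reset: what is moved stays moved. The work goes in short steps, Python scripts to look and compute and a shell command to move; the robot and the scene stay as the last step left them, time stands still between calls to the robot, and variables do not carry over. Pictures are saved under pics/ and viewed, at most 14 in all, crops included, and the job is handed in when it is done.

```bash
mkdir -p pics; ls; python3 - <<'E'
from bench import ctrl,camera
import cv2,numpy as np
o=ctrl.get_obs();print({k:np.round(v,3).tolist() for k,v in o.items()},ctrl.finger_overhang)
for n in("top","side"):
    c=camera(n);cv2.imwrite(f"pics/{n}0.png",c["color"]);print(n,c["fx"],c["fy"],c["cx"],c["cy"],np.round(c["xyz"],4).tolist(),np.round(c["rotation"],4).tolist())
E
```

```text
pics
{'time_s': 0.0, 'q': [-1.446, 0.182, 1.608, -0.0, 1.354, -0.206], 'dq': [-0.001, 0.002, -0.0, 0.002, -0.001, -0.001], 'joint_efforts': [-0.004, -44.488, -35.134, -0.001, 0.009, -0.0], 'eef_pos': [0.187, -0.543, 0.238], 'eef_rot': [-0.001, 0.986, 0.165, 0.0], 'wrist_force': [-0.184, 0.445, -0.465], 'torque': [0.015, 0.004, -0.028], 'grasp_force': 0.0, 'opening': 1.002} 0.008
top 529.1684986378932 529.1684986378932 314.69601549965626 239.23182918778102 [0.3716, -0.0245, 1.2325] [-0.0339, 0.7117, -0.7003, 0.0427]
side 499.12447579966727 499.12447579966727 321.17069345658473 239.46886970383366 [0.348, 0.8631, 0.5803] [0.0397, -0.0726, 0.8628, -0.4988]
```

View pics/top0.png

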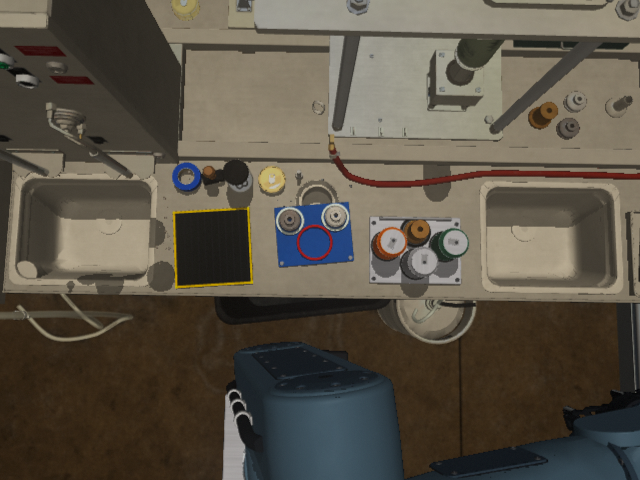

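View pics/side0.png

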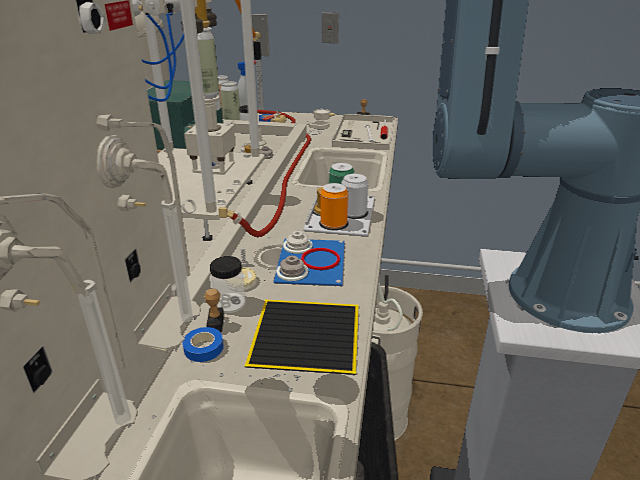

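The top view shows the mat on the left with corners near (174,212), (249,208), (253,283) and (177,288). The red ring is at (315,243). The cans are orange (390,243), plain (421,262) and green (453,243), with the chuck behind at (417,231). I'll enlarge the stand and board.

```bash
cat > h.py <<'E'
import numpy as np,cv2
from scipy.spatial.transform import Rotation as R
def rot(q): return R.from_quat(np.r_[q[1:],q[0]]).as_matrix()
TOP=dict(fx=529.1685,cx=314.696,cy=239.2318,xyz=np.array([0.3716,-0.0245,1.2325]),rot=rot([-0.0339,0.7117,-0.7003,0.0427]))
SIDE=dict(fx=499.1245,cx=321.1707,cy=239.4689,xyz=np.array([0.348,0.8631,0.5803]),rot=rot([0.0397,-0.0726,0.8628,-0.4988]))
def plane(c,u,v,z):
    d=c["rot"]@np.array([(u-c["cx"])/c["fx"],(v-c["cy"])/c["fx"],1]); return c["xyz"]+d*(z-c["xyz"][2])/d[2]
def wristcam(cam,o):
    H=np.array(cam["hand_eye"]);Rt=rot(o["eef_rot"])
    return dict(fx=cam["fx"],cx=cam["cx"],cy=cam["cy"],xyz=np.array(o["eef_pos"])+Rt@H[:3,3],rot=Rt@H[:3,:3])
def project(c,p):
    q=c["rot"].T@(np.array(p)-c["xyz"]); return c["fx"]*q[:2]/q[2]+[c["cx"],c["cy"]]
E
python3 - <<'E'
from h import *
t=cv2.imread("pics/top0.png")[190:300,265:475]
cv2.imwrite("pics/crop.png",cv2.resize(t,None,fx=3.8,fy=3.8,interpolation=cv2.INTER_CUBIC))
for n,u,v,z in[("m",174,212,.003),("m",249,208,.003),("m",253,285,.003),("m",177,288,.003),("ring",315,243,.012),("or",391,242.5,.095),("gr",454,242.5,.095),("pl",423,261,.095),("ch",419,230,.064)]: print(n,plane(TOP,u,v,z).round(4))
E
```

```text
m [0.5641 0.2917 0.003 ]
m [0.5767 0.1166 0.003 ]
m [0.3967 0.1022 0.003 ]
m [0.387 0.277 0.003]
ring [ 0.4958 -0.0395  0.012 ]
or [ 0.4912 -0.203   0.095 ]
gr [ 0.4935 -0.3399  0.095 ]
pl [ 0.4522 -0.2722  0.095 ]
ch [ 0.5235 -0.2705  0.064 ]
```

View pics/crop.png

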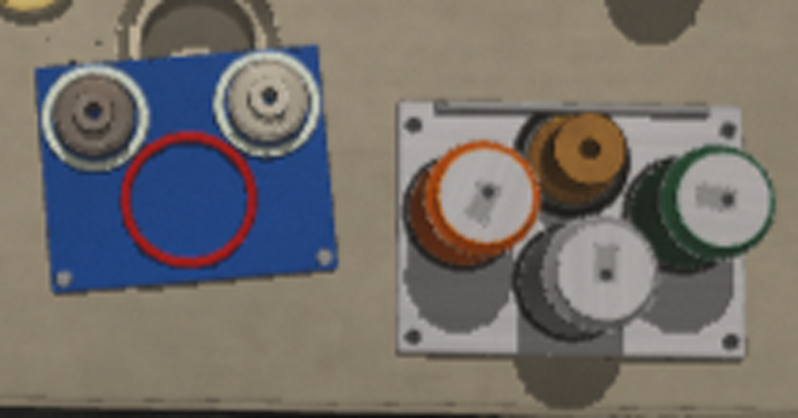

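The crop shows the ring centre at (189,200) and stand plate corners at about (397,101), (742,107), (744,356) and (397,354). The tops are orange (488,197), plain (606,270), green (724,202) and chuck (591,150). I'll convert these to world positions and check them against the stand geometry.

```bash
python3 - <<'E'
from h import *
f=lambda u,v,z:plane(TOP,265+(u+.5)/3.8-.5,190+(v+.5)/3.8-.5,z)[:2]
obs={"or":f(488,197,.103),"pl":f(606,270,.103),"gr":f(724,202,.103),"ch":f(591,150,.064)}
for k,v in obs.items():print(k,v.round(4))
print("ring",f(189,200,.012).round(4))
C=[f(397,101,.008),f(742,107,.008),f(744,356,.008),f(397,354,.008)]
print(np.mean(C,0).round(4)); L=C[0]-C[1];M=C[3]-C[2];print([np.arctan2(-e[0],e[1]).round(3) for e in(L,M)],np.linalg.norm(L),np.linalg.norm(C[0]-C[3]))
# seat fit
S=np.array([[.009,.0675],[-.033,0],[.009,-.0675],[.042,0]]);P=np.array([obs[k] for k in("or","pl","gr","ch")])
Sc=S-S.mean(0);Pc=P-P.mean(0);a=np.arctan2((Sc[:,0]*Pc[:,1]-Sc[:,1]*Pc[:,0]).sum(),(Sc*Pc).sum())
Rm=np.array([[np.cos(a),-np.sin(a)],[np.sin(a),np.cos(a)]]);t=P.mean(0)-Rm@S.mean(0)
print("fit",t.round(4),a.round(4));print((S@Rm.T+t).round(4),((S@Rm.T+t-P)*1e3).round(1))
g=[f(65,278,.006),f(325,256,.006),f(37,68,.006),f(318,45,.006)];print([np.arctan2(-e[0],e[1]).round(3) for e in(g[0]-g[1],g[2]-g[3])])
print(C)
E
```

```text
or [ 0.4926 -0.2062]
pl [ 0.4523 -0.2729]
gr [ 0.492  -0.3402]
ch [ 0.5256 -0.2731]
ring [ 0.4975 -0.038 ]
[ 0.4841 -0.2719]
[np.float64(-0.0), np.float64(0.01)] 0.21336270689512854 0.15547553799307934
fit [ 0.4839 -0.2731] -0.0042
[[ 0.4932 -0.2056]
 [ 0.4509 -0.2729]
 [ 0.4926 -0.3406]
 [ 0.5259 -0.2732]] [[ 0.6  0.6]
 [-1.4 -0.1]
 [ 0.6 -0.4]
 [ 0.3 -0.1]]
[np.float64(0.101), np.float64(0.1)]
[array([ 0.56134936, -0.16532292]), array([ 0.56132952, -0.37868563]), array([ 0.40800014, -0.37771082]), array([ 0.40587526, -0.16599112])]
```

Everything fits: the seats match within 1.5 mm, with the stand at (0.484,-0.273) and a yaw of about 0. The plan is orange, then plain, then green to the mat. First I'll move above orange, closing line at -64° (a turn of +7°).

```bash
python3 -m pendant '[[0.153,0.169,0,0,0,0.008],[0.153,0.169,0,0,0,0.008],[0.153,0.169,0,0,0,0.008],[0.153,0.169,0,0,0,0.008],[0.153,0.169,0,0,0,0.008],[0.153,0.169,0,0,0,0.008],[0.153,0.169,0,0,0,0.008],[0.153,0.169,0,0,0,0.008],[0.153,0.169,0,0,0,0.008],[0.153,0.169,0,0,0,0.008]]' 1
python3 - <<'E'
from bench import ctrl,camera
from h import *
o=ctrl.get_obs();c=camera("wrist");cv2.imwrite("pics/w1.png",c["color"])
w=wristcam(c,o);print(np.round(o["eef_pos"],4),np.round(o["eef_rot"],3),np.round(o["dq"],3))
for n,p in dict(or_=[.4932,-.2056,.103],pl=[.4509,-.2729,.103],gr=[.4926,-.3406,.103],ch=[.5259,-.2732,.064]).items():print(n,project(w,p).round(1))
E
```

```text
time_s: 1.35
eef_pos: [0.4935, -0.2045, 0.239]
eef_rot: [-0.0, 0.974, 0.226, -0.0]
wrist_force: [0.3, -0.7, -0.3]
opening: 0.999
grasp_force: 0.0
[ 0.4935 -0.2045  0.239 ] [-0.     0.974  0.226 -0.   ] [ 0.705  0.252 -0.27   0.001  0.016  0.603]
or_ [325.2 227.2]
pl [378.8 310.6]
gr [482.1 301.9]
ch [417.2 213.8]
```

View pics/w1.png

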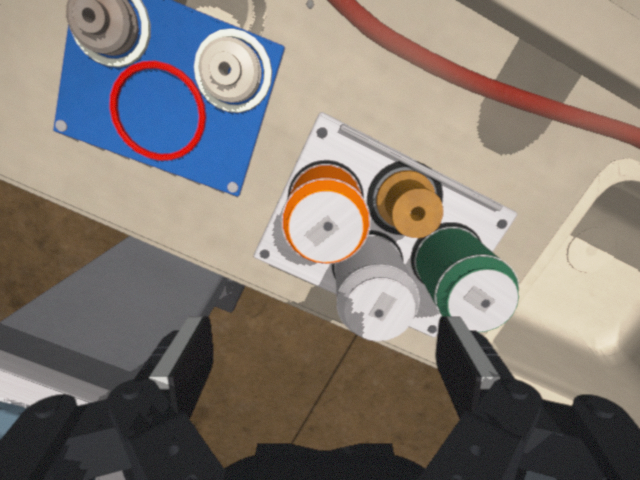

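The wrist view agrees with the prediction within about 2 px: orange top at (326,227), chuck at (417,213), plain at (378,312) and green at (484,303). I'll descend and grip.

```bash
python3 -m pendant '[[0,0,-0.1,0,0,0],[0,0,-0.15,0,0,0],[0,0,-0.15,0,0,0],[0,0,-0.15,0,0,0],[0,0,-0.1,0,0,0],[0,0,-0.1,0,0,0],[0,0,-0.075,0,0,0],[0,0,0,0,0,0],[0,0,0,0,0,0],[0,0,0,0,0,0]]' 1
python3 -m pendant '[[0,0,0,0,0,0],[0,0,0,0,0,0],[0,0,0,0,0,0],[0,0,0,0,0,0],[0,0,0,0,0,0],[0,0,0,0,0,0],[0,0,0,0,0,0],[0,0,0.02,0,0,0],[0,0,0.03,0,0,0],[0,0,0.05,0,0,0]]' -1
```

```text
time_s: 2.65
eef_pos: [0.4934, -0.2063, 0.0752]
eef_rot: [0.001, 0.974, 0.226, 0.001]
wrist_force: [0.1, -0.6, -0.1]
opening: 1.001
grasp_force: 0.0
time_s: 3.9
eef_pos: [0.4924, -0.2056, 0.0943]
eef_rot: [-0.0, 0.974, 0.226, -0.0]
wrist_force: [-0.3, -0.9, -2.5]
opening: 0.748
grasp_force: 66.4
```

```bash
python3 -m pendant '[[0,0,0.1,0,0,0],[0,0,0.1,0,0,0],[0,0,0.15,0,0,0],[-0.02,0.1,0,0,0,0],[-0.03,0.2,0,0,0,0],[-0.03,0.2,0,0,0,0],[-0.03,0.2,0,0,0,0],[-0.03,0.2,0,0,0,0],[-0.03,0.2,0,0,0,0],[-0.03,0.2,0,0,0,0]]'
python3 -m pendant '[[-0.03,0.2,0,0,0,0],[-0.03,0.2,0,0,0,0],[-0.03,0.2,0,0,0,0],[-0.03,0.2,0,0,0,0],[-0.03,0.1,0,0,0,0],[0,0.07,0,0,0,0],[0,0,-0.05,0,0,0],[0,0,-0.15,0,0,0],[0,0,-0.15,0,0,0],[0,0,0,0,0,0]]'
```

```text
time_s: 5.15
eef_pos: [0.4507, 0.0565, 0.1629]
eef_rot: [-0.001, 0.974, 0.226, -0.001]
wrist_force: [0.6, 0.5, -3.7]
opening: 0.748
grasp_force: 66.7
time_s: 6.4
eef_pos: [0.4203, 0.2465, 0.0913]
eef_rot: [0.0, 0.974, 0.226, -0.003]
wrist_force: [-0.1, -0.1, -3.1]
opening: 0.747
grasp_force: 67.7
```

```bash
python3 -m pendant '[[0,0,-0.03,0,0,0],[0,0,-0.03,0,0,0],[0,0,-0.02,0,0,0],[0,0,-0.01,0,0,0],[0,0,-0.01,0,0,0],[0,0,0,0,0,0],[0,0,0,0,0,0],[0,0,0,0,0,0],[0,0,0,0,0,0],[0,0,0,0,0,0]]'
```

```text
time_s: 7.65
eef_pos: [0.4228, 0.2482, 0.0743]
eef_rot: [0.0, 0.974, 0.226, 0.0]
wrist_force: [0.3, 0.3, -2.7]
opening: 0.746
grasp_force: 67.7
```

```bash
python3 -m pendant '[[0,0,-0.01,0,0,0],[0,0,-0.01,0,0,0],[0,0,-0.005,0,0,0],[0,0,0,0,0,0],[0,0,0,0,0,0],[0,0,0,0,0,0],[0,0,0,0,0,0],[0,0,0,0,0,0],[0,0,0,0,0,0],[0,0,0,0,0,0]]'
python3 -m pendant '[[0,0,0,0,0,0],[0,0,0,0,0,0],[0,0,0,0,0,0],[0,0,0,0,0,0],[0,0,0,0,0,0],[0,0,0,0,0,0],[0,0,0.05,0,0,0],[0,0,0.1,0,0,0],[0,0,0.2,0,0,0],[0,0,0.2,0,0,0]]' 1
```

```text
time_s: 8.9
eef_pos: [0.4233, 0.2484, 0.0707]
eef_rot: [-0.0, 0.974, 0.226, 0.001]
wrist_force: [-4.0, -1.9, 10.8]
opening: 0.745
grasp_force: 69.1
time_s: 10.15
eef_pos: [0.4226, 0.2481, 0.181]
eef_rot: [-0.0, 0.974, 0.226, 0.0]
wrist_force: [0.2, 0.7, 0.3]
opening: 1.0
grasp_force: 0.0
```

```bash
python3 -m pendant '[[0.0145,-0.26,0,0,0,0.071],[0.0145,-0.26,0,0,0,0.071],[0.0145,-0.26,0,0,0,0.071],[0.0145,-0.26,0,0,0,0.071],[0.0145,-0.26,0,0,0,0.071],[0.0145,-0.26,0,0,0,0.071],[0.0145,-0.26,0,0,0,0.071],[0.0145,-0.26,0,0,0,0.071],[0.0145,-0.26,0,0,0,0.071],[0.0145,-0.26,0,0,0,0.071]]'
python3 -m pendant '[[0,0,0,0,0,0],[0,0,0,0,0,0],[0,0,0,0,0,0],[0,0,-0.05,0,0,0],[0,0,-0.1,0,0,0],[0,0,0,0,0,0],[0,0,0,0,0,0],[0,0,0,0,0,0],[0,0,0,0,0,0],[0,0,0,0,0,0]]'
```

```text
time_s: 11.4
eef_pos: [0.4518, -0.2737, 0.1802]
eef_rot: [0.001, 0.706, 0.709, 0.0]
wrist_force: [0.9, 0.1, 0.9]
opening: 0.997
grasp_force: 0.0
time_s: 12.65
eef_pos: [0.4519, -0.272, 0.1496]
eef_rot: [0.0, 0.707, 0.707, -0.0]
wrist_force: [-0.0, -0.0, -1.0]
opening: 1.009
grasp_force: 0.0
```

```bash
python3 -m pendant '[[0,-0.004,-0.1,0,0,0],[0,0,-0.1,0,0,0],[0,0,-0.1,0,0,0],[0,0,-0.05,0,0,0],[0,0,-0.027,0,0,0],[0,0,0,0,0,0],[0,0,0,0,0,0],[0,0,0,0,0,0],[0,0,0,0,0,0],[0,0,0,0,0,0]]'
python3 -m pendant '[[0,0,0,0,0,0],[0,0,0,0,0,0],[0,0,0,0,0,0],[0,0,0,0,0,0],[0,0,0,0,0,0],[0,0,0,0,0,0],[0,0,0.05,0,0,0],[0,0,0.1,0,0,0],[0,0,0.15,0,0,0],[0,0,0.15,0,0,0]]' -1
```

```text
time_s: 13.9
eef_pos: [0.4518, -0.2726, 0.074]
eef_rot: [0.0, 0.707, 0.707, 0.0]
wrist_force: [-0.6, -0.1, -1.2]
opening: 1.001
grasp_force: 0.0
time_s: 15.15
eef_pos: [0.4514, -0.2723, 0.1647]
eef_rot: [-0.0, 0.707, 0.707, 0.0]
wrist_force: [-0.2, -0.2, -2.7]
opening: 0.75
grasp_force: 66.7
```

```bash
python3 -m pendant '[[0,0.1,0,0,0,0],[0.04,0.2,0,0,0,0],[0.04,0.2,0,0,0,0],[0.04,0.2,0,0,0,0],[0.04,0.2,0,0,0,0],[0.04,0.2,0,0,0,0],[0.04,0.2,0,0,0,0],[0.04,0.2,0,0,0,0],[0.04,0.2,0,0,0,0],[0.04,0.2,0,0,0,0]]'
python3 -m pendant '[[0.0375,0.2,0,0,0,0],[0,0.165,0,0,0,0],[0,0.1,0,0,0,0],[0,0,-0.05,0,0,0],[0,0,-0.1,0,0,0],[0,0,-0.15,0,0,0],[0,0,-0.1,0,0,0],[0,0,-0.03,0,0,0],[0,0,0,0,0,0],[0,0,0,0,0,0]]'
python3 -m pendant '[[0,0,-0.01,0,0,0],[0,0,-0.01,0,0,0],[0,0,-0.01,0,0,0],[0,0,-0.01,0,0,0],[0,0,-0.005,0,0,0],[0,0,0,0,0,0],[0,0,0,0,0,0],[0,0,0,0,0,0],[0,0,0,0,0,0],[0,0,0,0,0,0]]'
```

```text
time_s: 16.4
eef_pos: [0.5218, 0.1098, 0.162]
eef_rot: [-0.001, 0.707, 0.708, -0.001]
wrist_force: [1.7, 1.1, -2.1]
opening: 0.75
grasp_force: 66.7
time_s: 17.65
eef_pos: [0.532, 0.2002, 0.0788]
eef_rot: [0.001, 0.707, 0.707, 0.001]
wrist_force: [-0.6, 0.2, -0.9]
opening: 0.752
grasp_force: 66.7
time_s: 18.9
eef_pos: [0.5314, 0.2004, 0.0697]
eef_rot: [-0.0, 0.707, 0.707, -0.0]
wrist_force: [-2.9, -0.6, 6.0]
opening: 0.751
grasp_force: 67.4
```

```bash
python3 -m pendant '[[0,0,0,0,0,0],[0,0,0,0,0,0],[0,0,0,0,0,0],[0,0,0,0,0,0],[0,0,0,0,0,0],[0,0,0,0,0,0],[0,0,0.05,0,0,0],[0,0,0.1,0,0,0],[0,0,0.2,0,0,0],[0,0,0.2,0,0,0]]' 1
python3 -m pendant '[[-0.019,-0.27,0,0,0,0.071],[-0.019,-0.27,0,0,0,0.071],[-0.019,-0.27,0,0,0,0.071],[-0.019,-0.27,0,0,0,0.071],[-0.019,-0.27,0,0,0,0.071],[-0.019,-0.27,0,0,0,0.071],[-0.019,-0.27,0,0,0,0.071],[-0.019,-0.27,0,0,0,0.071],[-0.019,-0.27,0,0,0,0.071],[-0.019,-0.27,0,0,0,0.071]]'
python3 -m pendant '[[0,0,0,0,0,0],[0,0,0,0,0,0],[0,0,-0.05,0,0,0],[0,0,-0.05,0,0,0],[0,0,-0.05,0,0,0],[0,0,0,0,0,0],[0,0,0,0,0,0],[0,0,0,0,0,0],[0,0,0,0,0,0],[0,0,0,0,0,0]]'
```

```text
time_s: 20.15
eef_pos: [0.5311, 0.2003, 0.1805]
eef_rot: [0.0, 0.707, 0.707, 0.0]
wrist_force: [0.6, 0.2, 0.1]
opening: 0.997
grasp_force: 0.0
time_s: 21.4
eef_pos: [0.4931, -0.3416, 0.1799]
eef_rot: [0.001, 0.224, 0.975, -0.0]
wrist_force: [0.5, 0.3, 0.5]
opening: 0.998
grasp_force: 0.0
time_s: 22.65
eef_pos: [0.4933, -0.3398, 0.1491]
eef_rot: [0.0, 0.225, 0.974, -0.0]
wrist_force: [-0.0, 0.1, -0.5]
opening: 0.998
grasp_force: 0.0
```

```bash
python3 -m pendant '[[-0.003,-0.004,-0.1,0,0,0],[0,0,-0.1,0,0,0],[0,0,-0.1,0,0,0],[0,0,-0.05,0,0,0],[0,0,-0.025,0,0,0],[0,0,0,0,0,0],[0,0,0,0,0,0],[0,0,0,0,0,0],[0,0,0,0,0,0],[0,0,0,0,0,0]]'
python3 -m pendant '[[0,0,0,0,0,0],[0,0,0,0,0,0],[0,0,0,0,0,0],[0,0,0,0,0,0],[0,0,0,0,0,0],[0,0,0,0,0,0],[0,0,0.05,0,0,0],[0,0,0.1,0,0,0],[0,0,0.15,0,0,0],[0,0,0.15,0,0,0]]' -1
```

```text
time_s: 23.9
eef_pos: [0.4927, -0.3405, 0.0741]
eef_rot: [0.0, 0.225, 0.974, -0.0]
wrist_force: [-0.1, -0.5, -0.3]
opening: 0.999
grasp_force: 0.0
time_s: 25.15
eef_pos: [0.4925, -0.3404, 0.1657]
eef_rot: [0.0, 0.225, 0.974, -0.0]
wrist_force: [0.7, 0.1, -1.4]
opening: 0.746
grasp_force: 66.5
```

```bash
python3 -m pendant '[[0,0.1,0,0,0,0],[-0.03,0.2,0,0,0,0],[-0.03,0.2,0,0,0,0],[-0.03,0.2,0,0,0,0],[-0.03,0.2,0,0,0,0],[-0.03,0.2,0,0,0,0],[-0.03,0.2,0,0,0,0],[-0.03,0.2,0,0,0,0],[-0.03,0.2,0,0,0,0],[-0.03,0.2,0,0,0,0]]'
python3 -m pendant '[[-0.03,0.2,0,0,0,0],[-0.013,0.19,0,0,0,0],[0,0.1,0,0,0,0],[0,0,-0.05,0,0,0],[0,0,-0.1,0,0,0],[0,0,-0.15,0,0,0],[0,0,-0.1,0,0,0],[0,0,-0.03,0,0,0],[0,0,0,0,0,0],[0,0,0,0,0,0]]'
python3 -m pendant '[[0,0,-0.01,0,0,0],[0,0,-0.01,0,0,0],[0,0,-0.01,0,0,0],[0,0,-0.01,0,0,0],[0,0,-0.005,0,0,0],[0,0,0,0,0,0],[0,0,0,0,0,0],[0,0,0,0,0,0],[0,0,0,0,0,0],[0,0,0,0,0,0]]'
```

```text
time_s: 26.4
eef_pos: [0.4366, 0.0419, 0.1626]
eef_rot: [-0.001, 0.225, 0.974, 0.0]
wrist_force: [0.7, 0.5, -2.2]
opening: 0.747
grasp_force: 66.6
time_s: 27.65
eef_pos: [0.4306, 0.1375, 0.0786]
eef_rot: [0.001, 0.225, 0.974, 0.0]
wrist_force: [0.4, 0.0, -2.7]
opening: 0.75
grasp_force: 66.7
time_s: 28.9
eef_pos: [0.4305, 0.1375, 0.0696]
eef_rot: [0.0, 0.225, 0.974, -0.0]
wrist_force: [-3.3, -0.5, 6.1]
opening: 0.745
grasp_force: 67.5
```

```bash
python3 -m pendant '[[0,0,0,0,0,0],[0,0,0,0,0,0],[0,0,0,0,0,0],[0,0,0,0,0,0],[0,0,0,0,0,0],[0,0,0,0,0,0],[0,0,0.05,0,0,0],[0,0,0.1,0,0,0],[0,0,0.2,0,0,0],[0,0,0.2,0,0,0]]' 1
python3 -m pendant '[[0.048,-0.206,0,0,0,0.029],[0.048,-0.206,0,0,0,0.029],[0.048,-0.206,0,0,0,0.029],[0.048,-0.206,0,0,0,0.029],[0.048,-0.206,0,0,0,0.029],[0.048,-0.206,0,0,0,0.029],[0.048,-0.206,0,0,0,0.029],[0.048,-0.206,0,0,0,0.029],[0.048,-0.206,0,0,0,0.029],[0.048,-0.206,0,0,0,0.029]]'
python3 - <<'E'
from bench import ctrl,camera
from h import *
import time
camera("top")
o=ctrl.get_obs();c=camera("wrist");t=camera("top")["color"]
w=wristcam(c,o);print(np.round(o["eef_pos"],4),np.round(o["eef_rot"],3))
for n,p in dict(ch=[.5259,-.2732,.064],ring=[.4975,-.038,.012]).items():print(n,project(w,p).round(1))
m=cv2.resize(t[190:310,160:480],(640,240));cv2.imwrite("pics/w2.png",np.vstack([c["color"][:360],m]))
E
```

```text
time_s: 30.15
eef_pos: [0.4299, 0.1375, 0.1806]
eef_rot: [0.0, 0.225, 0.974, 0.0]
wrist_force: [1.3, 0.8, -0.5]
opening: 1.0
grasp_force: 0.0
time_s: 31.4
eef_pos: [0.5263, -0.2759, 0.1797]
eef_rot: [0.0, -0.001, 1.0, -0.0]
wrist_force: [0.3, -0.1, -0.8]
opening: 1.0
grasp_force: 0.0
[ 0.527  -0.2811  0.1801] [ 0.001 -0.001  1.    -0.002]
ch [337.7 235.8]
ring [640.7 180.6]
```

View pics/w2.png

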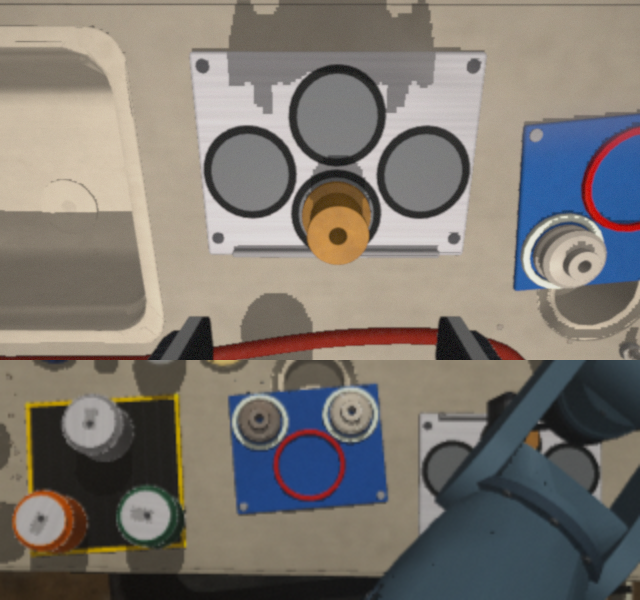

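The chuck sits at (338,236), exactly as predicted, and the three cans stand together on the mat. I'll measure the bare seats and ring from this same picture.

```bash
python3 - <<'E'
from bench import ctrl,camera
from h import *
o=ctrl.get_obs();print(np.round(o["eef_pos"],4),np.round(o["dq"],3))
import math
# picture pose
op=dict(eef_pos=[.527,-.2811,.1801],eef_rot=[.001,-.001,1,-.002]);c=camera("wrist")
w=wristcam(c,op)
for n,u,v in[("or",423,171),("pl",337,115),("gr",250,172)]:print(n,plane(w,u,v,.008).round(4))
o=ctrl.get_obs();c2=camera("wrist");w=wristcam(c2,o)
cv2.imwrite("pics/w3.png",c2["color"]);g=c2["color"].astype(int)
m=((g.max(2)-g.min(2)<25)&(g.mean(2)>95)&(g.mean(2)<150)).astype(np.uint8)
n,l,s,ce=cv2.connectedComponentsWithStats(m)
for i in range(1,n):
    if 3500<s[i,4]<9000: print(s[i],ce[i].round(1),plane(w,*ce[i],.008).round(4))
print(np.round(o["eef_pos"],4))
E
```

```text
[ 0.5261 -0.2763  0.1794] [ 0.035 -0.024  0.048  0.011  0.007  0.021]
or [ 0.491  -0.2056  0.008 ]
pl [ 0.4496 -0.2731  0.008 ]
gr [ 0.4922 -0.3405  0.008 ]
[ 287   76   81   83 5246] [326.9 117.5] [ 0.4499 -0.2733  0.008 ]
[ 202  137   77   76 4613] [240.2 174.5] [ 0.4922 -0.3408  0.008 ]
[ 375  136   77   77 4613] [413.5 174.3] [ 0.4922 -0.2058  0.008 ]
[ 0.5258 -0.2748  0.1791]
```

```bash
python3 -m pendant '[[0,0.007,-0.1,0,0,0],[0,0,-0.15,0,0,0],[0,0,-0.15,0,0,0],[0,0,-0.1,0,0,0],[0,0,-0.1,0,0,0],[0,0,-0.05,0,0,0],[0,0,-0.03,0,0,0],[0,0,-0.025,0,0,0],[0,0,0,0,0,0],[0,0,0,0,0,0]]'
python3 -m pendant '[[0,0,0,0,0,0],[0,0,0,0,0,0],[0,0,0,0,0,0],[0,0,0,0,0,0],[0,0,0,0,0,0],[0,0,0,0,0,0],[0,0,0,0,0,0],[0,0,0,0,0,0],[0,0,0,0,0,0],[0,0,0,0,0,0]]' -1
```

```text
time_s: 32.9
eef_pos: [0.5264, -0.2733, 0.0384]
eef_rot: [0.0, -0.0, 1.0, -0.0]
wrist_force: [0.1, -0.3, 0.5]
opening: 1.001
grasp_force: 0.0
time_s: 34.15
eef_pos: [0.5262, -0.273, 0.0383]
eef_rot: [0.0, -0.001, 1.0, -0.0]
wrist_force: [-2.1, 1.6, 4.7]
opening: 0.454
grasp_force: 60.3
```

```bash
python3 -m pendant '[[0,0,0.05,0,0,0],[0,0,0.1,0,0,0],[0,0,0.15,0,0,0],[-0.02,0.1,0.15,0,0,0],[-0.02,0.17,0,0,0,0.01],[-0.02,0.2,0,0,0,0.01],[-0.02,0.2,0,0,0,0.01],[-0.02,0.2,0,0,0,0.01],[-0.02,0.2,0,0,0,0.01],[-0.023,0.105,0,0,0,0.013]]'
python3 - <<'E'
from bench import ctrl,camera
from h import *
c=camera("wrist");w=wristcam(c,dict(eef_pos=[.4935,-.2045,.239],eef_rot=[0,.974,.226,0]))
im=cv2.imread("pics/w1.png").astype(int);m=((im[...,2]>130)&(im[...,1]<70)&(im[...,0]<80)).astype(np.uint8);m[:,240:]=0
p=cv2.findNonZero(m);e=cv2.fitEllipse(cv2.convexHull(p));print(e,plane(w,*e[0],.012).round(4))
im=cv2.imread("pics/top0.png").astype(int);m=((im[...,2]>130)&(im[...,1]<70)&(im[...,0]<80)).astype(np.uint8);m[:,:270]=0;m[:,355:]=0;m[:210]=0
e=cv2.fitEllipse(cv2.convexHull(cv2.findNonZero(m)));print(e,plane(TOP,*e[0],.012).round(4))
E
```

```text
time_s: 35.4
eef_pos: [0.4975, -0.0363, 0.1291]
eef_rot: [0.001, -0.051, 0.999, -0.0]
wrist_force: [0.0, -0.2, -1.2]
opening: 0.447
grasp_force: 60.6
((157.24765014648438, 110.11080932617188), (89.70718383789062, 103.47913360595703), 143.54551696777344) [ 0.5014 -0.0372  0.012 ]
((314.167724609375, 242.0116424560547), (34.56764221191406, 34.884578704833984), 111.46843719482422) [ 0.498  -0.0376  0.012 ]
```

```bash
python3 -m pendant '[[0,0,0,0,0,0],[0,0,0,0,0,0],[0.004,0,-0.1,0,0,0],[0,0,-0.1,0,0,0],[0,0,-0.1,0,0,0],[0,0,-0.05,0,0,0],[0,0,-0.05,0,0,0],[0,0,0,0,0,0],[0,0,0,0,0,0],[0,0,0,0,0,0]]'
python3 - <<'E'
from bench import ctrl,camera
import cv2
cv2.imwrite("pics/s3.png",cv2.resize(camera("side")["color"][200:320,230:390],None,fx=4,fy=4))
E
```

```text
time_s: 36.7
eef_pos: [0.4988, -0.0382, 0.0485]
eef_rot: [0.001, -0.05, 0.999, -0.0]
wrist_force: [-0.1, 0.9, -1.8]
opening: 0.451
grasp_force: 60.6
```

View pics/s3.png

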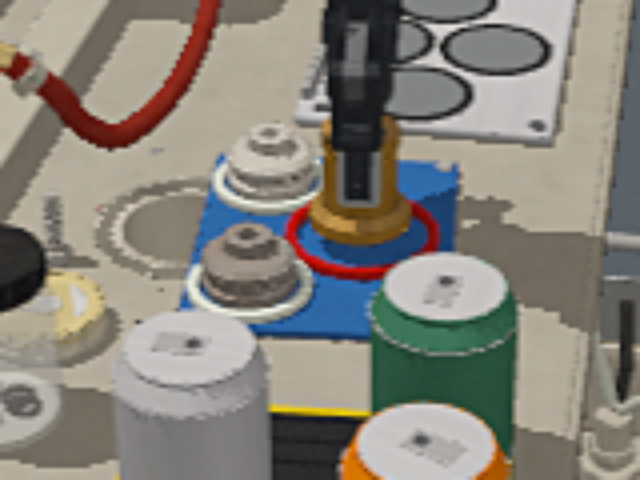

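The chuck hangs centred over the red ring (ring centre about 363,240 and flange about 360,225), still about 12 mm up. I'll lower it, release and lift away.

```bash
python3 -m pendant '[[0,0,-0.02,0,0,0],[0,0,-0.02,0,0,0],[0,0,-0.01,0,0,0],[0,0,-0.01,0,0,0],[0,0,-0.003,0,0,0],[0,0,0,0,0,0],[0,0,0,0,0,0],[0,0,0,0,0,0],[0,0,0,0,0,0],[0,0,0,0,0,0]]'
python3 -m pendant '[[0,0,0,0,0,0],[0,0,0,0,0,0],[0,0,0,0,0,0],[0,0,0,0,0,0],[0,0,0,0,0,0],[0,0,0,0,0,0],[0,0,0.05,0,0,0],[0,0,0.15,0,0,0],[0,0,0.25,0,0,0],[0,0,0.27,0,0,0]]' 1
```

```text
time_s: 38.0
eef_pos: [0.4983, -0.0379, 0.0362]
eef_rot: [-0.0, -0.05, 0.999, 0.0]
wrist_force: [-3.6, 2.3, 10.1]
opening: 0.45
grasp_force: 61.5
time_s: 39.25
eef_pos: [0.4978, -0.0379, 0.181]
eef_rot: [-0.0, -0.05, 0.999, 0.0]
wrist_force: [1.3, -0.2, 0.3]
opening: 0.999
grasp_force: 0.0
```

```bash
python3 -m pendant '[[-0.042,0.11,0,0,0,-0.044],[-0.042,0.11,0,0,0,-0.044],[-0.042,0.11,0,0,0,-0.044],[-0.042,0.11,0,0,0,-0.044],[-0.042,0.11,0,0,0,-0.044],[-0.042,0.11,0,0,0,-0.044],[-0.042,0.11,0,0,0,-0.044],[-0.042,0.11,0,0,0,-0.044],[0,0,0,0,0,0],[0,0,0,0,0,0]]'
python3 -m pendant '[[0,0,-0.05,0,0,0],[0,0,-0.1,0,0,0],[0,0,-0.1,0,0,0],[0,0,-0.1,0,0,0],[0,0,-0.1,0,0,0],[0,0,-0.08,0,0,0],[0,0,-0.025,0,0,0],[0,0,0,0,0,0],[0,0,0,0,0,0],[0,0,0,0,0,0]]'
```

```text
time_s: 40.5
eef_pos: [0.4314, 0.1376, 0.1797]
eef_rot: [0.0, 0.224, 0.975, -0.0]
wrist_force: [-0.1, -0.1, 0.4]
opening: 1.0
grasp_force: 0.0
time_s: 41.75
eef_pos: [0.4316, 0.138, 0.0689]
eef_rot: [0.001, 0.225, 0.974, 0.0]
wrist_force: [-0.2, -0.6, 0.1]
opening: 0.999
grasp_force: 0.0
```

```bash
python3 -m pendant '[[0,0,0,0,0,0],[0,0,0,0,0,0],[0,0,0,0,0,0],[0,0,0,0,0,0],[0,0,0,0,0,0],[0,0,0,0,0,0],[0,0,0.05,0,0,0],[0,0,0.125,0,0,0],[0,0,0.15,0,0,0],[0,0,0.15,0,0,0]]' -1
python3 -m pendant '[[0,-0.1,0,0,0,0],[0.03,-0.2,0,0,0,0],[0.03,-0.2,0,0,0,0],[0.03,-0.2,0,0,0,0],[0.03,-0.2,0,0,0,0],[0.03,-0.2,0,0,0,0],[0.03,-0.2,0,0,0,0],[0.03,-0.2,0,0,0,0],[0.03,-0.2,0,0,0,0],[0.03,-0.2,0,0,0,0]]'
python3 -m pendant '[[0.03,-0.2,0,0,0,0],[0.008,-0.196,0,0,0,0],[0,-0.1,0,0,0,0],[0,0,0,0,0,0],[0,0,-0.05,0,0,0],[0,0,-0.1,0,0,0],[0,0,-0.15,0,0,0],[0,0,-0.05,0,0,0],[0,0,0,0,0,0],[0,0,0,0,0,0]]'
```

```text
time_s: 43.0
eef_pos: [0.4307, 0.138, 0.1643]
eef_rot: [-0.0, 0.225, 0.974, -0.0]
wrist_force: [1.0, 0.7, -2.6]
opening: 0.75
grasp_force: 67.0
time_s: 44.25
eef_pos: [0.4849, -0.2432, 0.1634]
eef_rot: [-0.0, 0.225, 0.974, 0.0]
wrist_force: [0.9, 0.0, -1.4]
opening: 0.746
grasp_force: 67.0
time_s: 45.5
eef_pos: [0.4933, -0.3416, 0.0942]
eef_rot: [0.001, 0.224, 0.974, -0.0]
wrist_force: [-0.1, 0.2, -2.0]
opening: 0.745
grasp_force: 67.0
```

```bash
python3 -m pendant '[[0,0,-0.03,0,0,0],[0,0,-0.03,0,0,0],[0,0,-0.02,0,0,0],[0,0,-0.01,0,0,0],[0,0,-0.01,0,0,0],[0,0,-0.002,0,0,0],[0,0,0,0,0,0],[0,0,0,0,0,0],[0,0,0,0,0,0],[0,0,0,0,0,0]]'
```

```text
time_s: 46.75
eef_pos: [0.4931, -0.3414, 0.0746]
eef_rot: [0.0, 0.224, 0.974, -0.0]
wrist_force: [-4.0, 2.6, 9.5]
opening: 0.746
grasp_force: 68.3
```

```bash
python3 -m pendant '[[0,0,0,0,0,0],[0,0,0,0,0,0],[0,0,0,0,0,0],[0,0,0,0,0,0],[0,0,0,0,0,0],[0,0,0,0,0,0],[0,0,0.05,0,0,0],[0,0,0.1,0,0,0],[0,0,0.2,0,0,0],[0,0,0.18,0,0,0]]' 1
python3 -m pendant '[[0.019,0.271,0,0,0,-0.071],[0.019,0.271,0,0,0,-0.071],[0.019,0.271,0,0,0,-0.071],[0.019,0.271,0,0,0,-0.071],[0.019,0.271,0,0,0,-0.071],[0.019,0.271,0,0,0,-0.071],[0.019,0.271,0,0,0,-0.071],[0.019,0.271,0,0,0,-0.071],[0.019,0.271,0,0,0,-0.071],[0.019,0.271,0,0,0,-0.071]]'
python3 -m pendant '[[0,0,0,0,0,0],[0,0,0,0,0,0],[0,0,-0.05,0,0,0],[0,0,-0.05,0,0,0],[0,0,-0.05,0,0,0],[0,0,0,0,0,0],[0,0,0,0,0,0],[0,0,0,0,0,0],[0,0,0,0,0,0],[0,0,0,0,0,0]]'
```

```text
time_s: 48.0
eef_pos: [0.493, -0.3416, 0.1819]
eef_rot: [0.001, 0.225, 0.974, -0.001]
wrist_force: [0.2, -0.2, 0.4]
opening: 1.001
grasp_force: 0.0
time_s: 49.25
eef_pos: [0.5312, 0.2027, 0.181]
eef_rot: [0.001, 0.707, 0.707, 0.001]
wrist_force: [1.2, -0.8, -0.1]
opening: 1.001
grasp_force: 0.0
time_s: 50.5
eef_pos: [0.5308, 0.2009, 0.1491]
eef_rot: [0.0, 0.706, 0.708, 0.0]
wrist_force: [-0.0, 0.4, 1.0]
opening: 1.002
grasp_force: 0.0
```

Good alignment. I'll lower to z = 0.069, grip and lift.

```bash
python3 -m pendant '[[0,-0.002,-0.1,0,0,0],[0,0,-0.1,0,0,0],[0,0,-0.1,0,0,0],[0,0,-0.07,0,0,0],[0,0,-0.03,0,0,0],[0,0,0,0,0,0],[0,0,0,0,0,0],[0,0,0,0,0,0],[0,0,0,0,0,0],[0,0,0,0,0,0]]'
python3 -m pendant '[[0,0,0,0,0,0],[0,0,0,0,0,0],[0,0,0,0,0,0],[0,0,0,0,0,0],[0,0,0,0,0,0],[0,0,0,0,0,0],[0,0,0.05,0,0,0],[0,0,0.125,0,0,0],[0,0,0.15,0,0,0],[0,0,0.15,0,0,0]]' -1
```

```text
time_s: 51.75
eef_pos: [0.5308, 0.2004, 0.0691]
eef_rot: [0.0, 0.706, 0.708, 0.0]
wrist_force: [0.5, -0.2, -0.4]
opening: 1.004
grasp_force: 0.0
time_s: 53.0
eef_pos: [0.5303, 0.2003, 0.1647]
eef_rot: [-0.0, 0.706, 0.708, -0.0]
wrist_force: [0.8, -0.4, -2.2]
opening: 0.751
grasp_force: 66.7
```

```bash
python3 -m pendant '[[0,-0.1,0,0,0,0],[-0.04,-0.2,0,0,0,0],[-0.04,-0.2,0,0,0,0],[-0.04,-0.2,0,0,0,0],[-0.04,-0.2,0,0,0,0],[-0.04,-0.2,0,0,0,0],[-0.04,-0.2,0,0,0,0],[-0.04,-0.2,0,0,0,0],[-0.04,-0.2,0,0,0,0],[-0.04,-0.2,0,0,0,0]]'
python3 -m pendant '[[-0.04,-0.2,0,0,0,0],[-0.003,-0.165,0,0,0,0],[0,-0.1,0,0,0,0],[0,0,0,0,0,0],[0,0,-0.05,0,0,0],[0,0,-0.1,0,0,0],[0,0,-0.15,0,0,0],[0,0,-0.05,0,0,0],[0,0,0,0,0,0],[0,0,0,0,0,0]]'
python3 -m pendant '[[0,0,-0.03,0,0,0],[0,0,-0.03,0,0,0],[0,0,-0.02,0,0,0],[0,0,-0.01,0,0,0],[0,0,-0.01,0,0,0],[0,0,-0.002,0,0,0],[0,0,0,0,0,0],[0,0,0,0,0,0],[0,0,0,0,0,0],[0,0,0,0,0,0]]'
```

```text
time_s: 54.25
eef_pos: [0.4568, -0.1811, 0.1624]
eef_rot: [-0.001, 0.706, 0.708, -0.0]
wrist_force: [-0.5, 0.0, -2.8]
opening: 0.752
grasp_force: 66.7
time_s: 55.5
eef_pos: [0.4508, -0.2729, 0.0949]
eef_rot: [0.001, 0.706, 0.708, 0.0]
wrist_force: [0.2, 1.2, -2.4]
opening: 0.748
grasp_force: 66.8
time_s: 56.75
eef_pos: [0.4502, -0.273, 0.0747]
eef_rot: [0.0, 0.706, 0.708, -0.0]
wrist_force: [-2.8, 1.0, 9.4]
opening: 0.75
grasp_force: 67.8
```

```bash
python3 -m pendant '[[0,0,0,0,0,0],[0,0,0,0,0,0],[0,0,0,0,0,0],[0,0,0,0,0,0],[0,0,0,0,0,0],[0,0,0,0,0,0],[0,0,0.05,0,0,0],[0,0,0.1,0,0,0],[0,0,0.2,0,0,0],[0,0,0.18,0,0,0]]' 1
python3 -m pendant '[[-0.0136,0.261,0,0,0,-0.071],[-0.0136,0.261,0,0,0,-0.071],[-0.0136,0.261,0,0,0,-0.071],[-0.0136,0.261,0,0,0,-0.071],[-0.0136,0.261,0,0,0,-0.071],[-0.0136,0.261,0,0,0,-0.071],[-0.0136,0.261,0,0,0,-0.071],[-0.0136,0.261,0,0,0,-0.071],[-0.0136,0.261,0,0,0,-0.071],[-0.0136,0.261,0,0,0,-0.071]]'
python3 -m pendant '[[0,0,0,0,0,0],[0,0,0,0,0,0],[0,0,-0.05,0,0,0],[0,0,-0.05,0,0,0],[0,0,-0.05,0,0,0],[0,0,0,0,0,0],[0,0,0,0,0,0],[0,0,0,0,0,0],[0,0,0,0,0,0],[0,0,0,0,0,0]]'
```

```text
time_s: 58.0
eef_pos: [0.4502, -0.2727, 0.1814]
eef_rot: [0.0, 0.706, 0.708, 0.0]
wrist_force: [0.2, -1.3, 0.5]
opening: 1.005
grasp_force: 0.0
time_s: 59.25
eef_pos: [0.4228, 0.2512, 0.1805]
eef_rot: [0.0, 0.974, 0.225, 0.001]
wrist_force: [0.2, 0.1, 0.5]
opening: 0.999
grasp_force: 0.0
time_s: 60.5
eef_pos: [0.423, 0.2495, 0.1497]
eef_rot: [-0.0, 0.974, 0.227, 0.0]
wrist_force: [-0.5, 0.5, -0.0]
opening: 1.004
grasp_force: 0.0
```

```bash
python3 -m pendant '[[0,-0.005,-0.1,0,0,0],[0,0,-0.1,0,0,0],[0,0,-0.1,0,0,0],[0,0,-0.07,0,0,0],[0,0,-0.03,0,0,0],[0,0,0,0,0,0],[0,0,0,0,0,0],[0,0,0,0,0,0],[0,0,0,0,0,0],[0,0,0,0,0,0]]'
python3 -m pendant '[[0,0,0,0,0,0],[0,0,0,0,0,0],[0,0,0,0,0,0],[0,0,0,0,0,0],[0,0,0,0,0,0],[0,0,0,0,0,0],[0,0,0.05,0,0,0],[0,0,0.125,0,0,0],[0,0,0.15,0,0,0],[0,0,0.15,0,0,0]]' -1
```

```text
time_s: 61.75
eef_pos: [0.423, 0.2484, 0.0697]
eef_rot: [-0.0, 0.974, 0.227, 0.0]
wrist_force: [-0.5, -0.3, -0.4]
opening: 0.999
grasp_force: 0.0
time_s: 63.0
eef_pos: [0.4224, 0.2482, 0.1653]
eef_rot: [0.0, 0.974, 0.227, -0.0]
wrist_force: [-0.0, 0.4, -3.1]
opening: 0.744
grasp_force: 67.1
```

```bash
python3 -m pendant '[[0,-0.1,0,0,0,0],[0.035,-0.2,0,0,0,0],[0.035,-0.2,0,0,0,0],[0.035,-0.2,0,0,0,0],[0.035,-0.2,0,0,0,0],[0.035,-0.2,0,0,0,0],[0.035,-0.2,0,0,0,0],[0.035,-0.2,0,0,0,0],[0.035,-0.2,0,0,0,0],[0.035,-0.2,0,0,0,0]]'
python3 -m pendant '[[0.034,-0.2,0,0,0,0],[0,-0.1,0,0,0,0],[0,-0.069,0,0,0,0],[0,0,0,0,0,0],[0,0,-0.05,0,0,0],[0,0,-0.1,0,0,0],[0,0,-0.15,0,0,0],[0,0,-0.05,0,0,0],[0,0,0,0,0,0],[0,0,0,0,0,0]]'
python3 -m pendant '[[0,0,-0.03,0,0,0],[0,0,-0.03,0,0,0],[0,0,-0.02,0,0,0],[0,0,-0.01,0,0,0],[0,0,-0.01,0,0,0],[0,0,-0.002,0,0,0],[0,0,0,0,0,0],[0,0,0,0,0,0],[0,0,0,0,0,0],[0,0,0,0,0,0]]'
```

```text
time_s: 64.25
eef_pos: [0.4856, -0.1328, 0.1645]
eef_rot: [-0.0, 0.974, 0.227, -0.0]
wrist_force: [0.8, 1.0, -3.3]
opening: 0.746
grasp_force: 67.2
time_s: 65.5
eef_pos: [0.4934, -0.2056, 0.0955]
eef_rot: [0.001, 0.974, 0.227, 0.001]
wrist_force: [-0.4, 0.6, -1.3]
opening: 0.745
grasp_force: 67.3
time_s: 66.75
eef_pos: [0.4928, -0.2054, 0.0753]
eef_rot: [-0.0, 0.974, 0.227, -0.0]
wrist_force: [-4.9, 1.6, 8.3]
opening: 0.749
grasp_force: 68.6
```

```bash
python3 -m pendant '[[0,0,0,0,0,0],[0,0,0,0,0,0],[0,0,0,0,0,0],[0,0,0,0,0,0],[0,0,0,0,0,0],[0,0,0,0,0,0],[0,0,0.05,0,0,0],[0,0,0.15,0,0,0],[0,0,0.25,0,0,0],[0,0,0.3,0,0,0]]' 1
python3 -m pendant '[[-0.1,-0.1,0,0,0,0],[-0.15,-0.17,0,0,0,0],[-0.15,-0.17,0,0,0,0],[-0.15,-0.17,0,0,0,0],[-0.15,-0.17,0,0,0,0],[-0.15,-0.17,0,0,0,0],[-0.15,-0.17,0,0,0,0],[-0.15,-0.17,0,0,0,0],[-0.15,-0.17,0,0,0,0],[-0.15,-0.17,0,0,0,0]]'
python3 - <<'E'
from bench import ctrl,camera
from h import *
t=camera("top")["color"];s=camera("side")["color"];cv2.imwrite("pics/top9.png",t)
T=cv2.resize(t[190:300,265:475],None,fx=3.8,fy=3.8,interpolation=cv2.INTER_CUBIC)
S=cv2.resize(s[150:300,220:400],(216,180))
out=np.zeros((600,798,3),np.uint8);out[:418]=T;out[420:600,:216]=S;cv2.imwrite("pics/f.png",out)
for n,p in dict(or_=[.492,-.2058,.103],pl=[.45,-.2733,.103],gr=[.4922,-.3408,.103],ch=[.498,-.0376,.062]).items():
    u=project(TOP,p);print(n,((u[0]-265+.5)*3.8-.5).round(),((u[1]-190+.5)*3.8-.5).round())
print(np.round(ctrl.get_obs()["time_s"],2))
E
```

```text
time_s: 68.0
eef_pos: [0.492, -0.205, 0.2254]
eef_rot: [-0.001, 0.974, 0.227, -0.001]
wrist_force: [1.5, -1.1, 0.2]
opening: 0.998
grasp_force: 0.0
time_s: 69.25
eef_pos: [0.2016, -0.5325, 0.225]
eef_rot: [0.0, 0.974, 0.227, 0.0]
wrist_force: [1.2, 0.2, -0.1]
opening: 1.003
grasp_force: 0.0
or_ 487.0 198.0
pl 607.0 274.0
gr 725.0 202.0
ch 189.0 190.0
69.35
```

View pics/f.png

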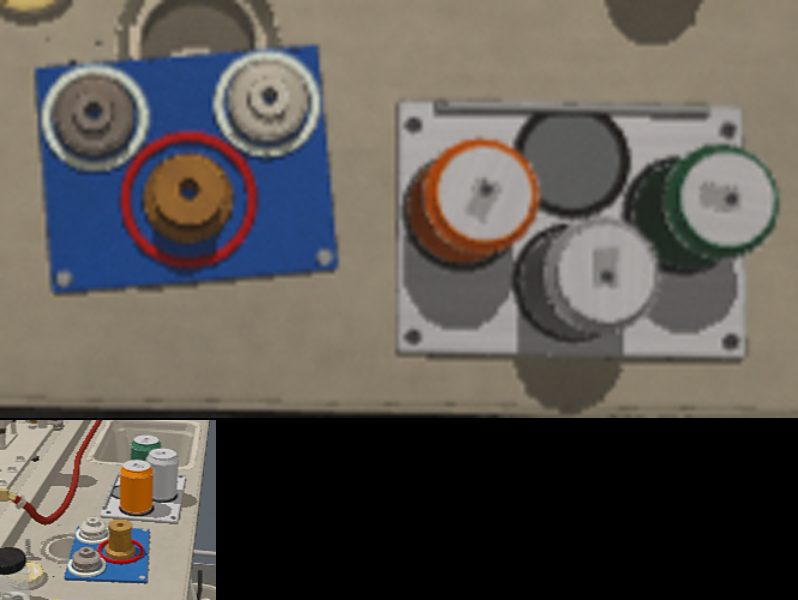

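All is upright: chuck at (188,190) inside the red ring and the rolls unmoved. Orange is at (487,195), plain at (606,271) and green at (728,199). I'll compare the can shifts against the first picture.

```bash
python3 - <<'E'
import cv2,numpy as np
a=cv2.imread("pics/top0.png");b=cv2.imread("pics/top9.png")
f=lambda i:cv2.resize(i,None,fx=4,fy=4,interpolation=cv2.INTER_CUBIC)
for n,(u,v) in dict(orange=(393,242),plain=(424,261),green=(456,243),rolla=(290,219),rollb=(336,216)).items():
    T=f(a[v-12:v+13,u-12:u+13]);I=f(b[v-18:v+19,u-18:u+19]);_,s,_,p=cv2.minMaxLoc(cv2.matchTemplate(I,T,cv2.TM_CCOEFF_NORMED));d=(np.array(p)-24)/4
    print(n,d,"px; mm ~",d*2.13,round(s,3))
E
```

```text
orange [-0.25 -0.5 ] px; mm ~ [-0.5325 -1.065 ] 0.976
plain [0.25 0.5 ] px; mm ~ [0.5325 1.065 ] 0.967
green [1. 0.] px; mm ~ [2.13 0.  ] 0.989
rolla [0. 0.] px; mm ~ [0. 0.] 0.996
rollb [0. 0.] px; mm ~ [0. 0.] 0.995
```

All cans are within about 2 mm of their original places, so I'm handing in.

```bash
python3 -c "
from bench import ctrl
print(ctrl.hand_in())"
```

```text
the job is handed in; nothing more can be done
None
```

The job is done and handed in at about 69 s of the 131 s allowed: the chuck stands upright in the red-rimmed pocket, all three cans are back upright within about 2 mm of the middle of their own seats, and the rolls have not moved.

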